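# Set up the camera cover that fits the next part

### The arm

A 6-joint arm with a two-finger parallel gripper is mounted at the origin on the work surface. World frame = base frame: x ahead of the robot, y to its left, z up, the work surface at z = 0. Lengths are in mm, angles in degrees, forces in N, time in s.
With the tool pointing down it reaches from about 350 to 850 mm from the base axis. Payload 8.1 kg.
Tool frame: the origin (TCP) lies on the centre line of the jaws, within the pads' length; the fingertips stand 19 mm ahead of it and the grasp point (between the pads) is the TCP (r.tip_reach is the z of the fingertips in the tool frame, in mm); z points along the fingers, y is the line along which they close (so a half turn about z gives the same grasp; the last joint's range is limited). The gripper opens to 85 mm and grips with 20 to 120 N. Pads are 22 mm wide; open, the fingers measure 114 mm over their backs; the gripper's body (76 mm by 85 mm) begins 54 mm behind the grasp point. The pads swing forward as they close: fully open they stand 13 mm farther back than shut.
Start: joints at [63.117, 7.471, 85.268, -0, 87.261, -4.893], TCP at [224.647, 556.362, 250.292] pointing down, gripper open.
Joint ranges: [-169.43, 169.43], [-51.17, 129.36], [1.28, 143.12], [-76.62, 256.62], [0, 156.53], [-152.29, 152.29]. Speed limits (degrees/s): [136.94, 136.94, 159.86, 180, 180, 180].

### API

Orientations are given as [roll, pitch, yaw] about the fixed x, y, z axes, in that order (R = Rz(yaw) Ry(pitch) Rx(roll)).
In Python, from bench import r gives the robot as it stands. The module is installed in compiled form; this text tells all that it offers.
- The arm moves only by the shell command python3 -m handwheel 'ROWS' [FORCE]. ROWS is JSON, a list of rows, each a list of 7 numbers: the shift along the tool's x, y, z in m, then the turn, a rotation vector about the tool's x, y, z in degrees, then the finger opening in m, from 0 to 0.0854. In form: [[tx, ty, tz, ax, ay, az, claw], ...]. A call has 1 to 8 rows; each row shifts and turns the commanded pose from where the row before left it, along the tool's axes as they then stand; what a row does not reach is not made up. A row lasts 1/12 s, in which the tool goes at most 41.7 mm and 7.16 degrees, less where a joint would pass 70% of its speed; a pose out of reach is approached as far as the arm can. A call with a gripper value outside its range is refused whole. The fingers move at their own pace and stop on an object; FORCE is the grip in N (left out, the last holds). Time passes only in rows, so rows that do not move let the fingers close. It gives the time, the measured TCP pose, the force, the opening and the grip force at its end, in the units of the state.
- r.sense(): the state, without advancing time (a new reading comes with each control period).
- r.snapshot(name): name is "scene" or "top"; returns (picture, depth): 480x640x3 uint8, blue, green, red; 480x640 float32, mm along the optical axis (not along the pixel's ray), 0 where there is no reading.
- r.calibration(name): a dict with "vfov" (degrees; the focal length in pixels is half the picture's height over the tangent of half this angle, whatever the lens; pixels are square), "cx", "cy" (the principal point, pixels), "rvec" (rotation vector, rad) and "tvec" (3), from world to camera coordinates, as OpenCV has them. Camera axes: x right, y down, z forward; pixel columns grow to the right and rows downward; lengths in mm; the calibration is good to about 2 mm. A picture is of the moment at which its call begins. calibration takes no time and is no camera call.
- r.hand_in(): hands the job in; it is judged then, once.
The state is a dict: "time": time; "joint_pos": joint angles; "qd": joint speeds; "joint_efforts": joint torques, N m; "tool_pos": TCP position; "tcp_rot": TCP orientation; "ft_force": force on the tool from outside, world axes, zero at the start; "wrist_torque": the same for the moment, N m; "finger_gap": finger opening in mm; "grip_force": force on a finger pad.
Only numpy, scipy, OpenCV 4.12 (cv2) and the standard library are available. Lean on these libraries where they do the work, as an engineer would, in place of code of your own. Each camera call takes 0.05 s, during which the arm holds its last target. There are 200 camera calls.

### The job

The camera part to be fitted next lies in the rimmed work tray: either the round lens barrel or the rectangular screen module. Lift the camera cover whose opening has that part's shape up and off its hook and stand it, the same way up as it hung, centred and fully home in the leaning slot of the assembly stand, pressing gently and holding it until it is seated; then let go. Leave the other cover on its hook, and everything else as it is.

Things in the scene. Friction and masses are not known exactly. Their poses are not given: they have to be found in the camera images.
- cover_round: Black plastic camera cover, a flat plate 120 mm wide, 100 mm tall, 10 mm thick, 0.13 kg, with a round opening 52 mm across, from 12 to 64 mm above its lower edge: the bar above it is 36 mm tall. Hangs upright on a hook by the top of the opening. Origin: centre of its lower edge (mid-thickness); x = plate normal, y = width, z = up along the plate.
- cover_rect: Black plastic camera cover, same outer size (120 x 100 x 10 mm), but with a rectangular opening 76 mm wide and 52 mm tall, from 12 to 64 mm above its lower edge. Hangs upright on a hook by the top of the opening. Origin and axes as for cover_round.
- rack: Fixed hook rack. Origin: on the table under the crossbar's middle. Foot 130 x 370 mm, posts at y = +-168 mm, crossbar along y, top at 124 mm. Two flat steel hooks at y = +-85 mm point along its +x (away from the robot): 14 mm wide, top 130 mm above the table, ending 60 mm from the crossbar in a tip turned up 10 mm. A cover comes off raised over 10 mm, then moved over 40 mm along +x.
- hook_left (a point): The point on the top of the rack's left (+y) hook where a cover hangs, 130 mm above the table.
- hook_right (a point): The same point on the right (-y) hook.
- stand: Fixed aluminium assembly stand that carries the leaning slot; base plate 150 x 130 x 12 mm. Origin: on the table, 45 mm below the centre of the slot's floor. Two steel struts hold up the slot's back wall from behind.
- slot: Grey slot of the stand, 120 mm long (y), 14 mm wide (x), leaning 30 degrees back towards the robot. Origin: centre of its floor, 45 mm above the table; z = up along the leaning back wall, x = across, away from the robot and up. Back wall (robot side) 56 mm tall, front lip 16 mm, both 6 mm thick; ends open. A cover stands with its lower edge on the floor, leaning on the back wall.
- work_tray: Fixed grey work tray, 120 x 120 mm, with a rim 18 mm high; floor and walls 4 mm. Origin: centre of its underside. The part in this tray is the one to be fitted next.
- spare_pad: Fixed flat grey pad without a rim, 120 x 120 x 4 mm, on which the part that is not wanted lies. Origin: centre of its underside.
- lens_barrel: Black round lens barrel, 48 mm across, 40 mm tall, standing in the tray or on the pad. Origin: centre of its underside.
- screen_module: Black rectangular screen module, 46 x 68 mm, 12 mm thick, lying flat in the tray or on the pad. Origin: centre of its underside.
- spray_can: White spray can, 54 mm across, 170 mm tall, standing at the left; a bystander. Origin: centre of its underside.
- screwdriver: Screwdriver, 170 mm long, lying on the mat; a bystander. Origin: underside of its middle.
Not all that is in view belongs to the job. What is shaped like the cover_rect but orange or turquoise is not meant.

How it is judged (in metres and radians):
On the way, in this order (a step that is already met when the one before it is completed fails the run):
1. the cover that matches the part in the work tray has been taken off its hook (80 mm or more away from where it hung) (((horizontal distance between lens_barrel and work_tray below 0.05 m and distance of cover_round from where it was at the start of the episode above 0.08 m) or (horizontal distance between screen_module and work_tray below 0.05 m and distance of cover_rect from where it was at the start of the episode above 0.08 m))), for 0.1 s.
2. that cover stands fully home in the leaning slot while the fingers still hold it (((horizontal distance between lens_barrel and work_tray below 0.05 m and z of cover_round in the frame of slot between -0.004 and 0.006 m and x of cover_round in the frame of slot between -0.007 and 0.007 m and y of cover_round in the frame of slot between -0.015 and 0.015 m and angle between the x axis of cover_round and the x axis of slot, either way round below 0.15 rad and contact force between cover_round and the fingers above 1 N) or (horizontal distance between screen_module and work_tray below 0.05 m and z of cover_rect in the frame of slot between -0.004 and 0.006 m and x of cover_rect in the frame of slot between -0.007 and 0.007 m and y of cover_rect in the frame of slot between -0.015 and 0.015 m and angle between the x axis of cover_rect and the x axis of slot, either way round below 0.15 rad and contact force between cover_rect and the fingers above 1 N))), for 0.1 s.
At the end, for the whole second after the job is handed in: The matching cover stands released and still in the leaning slot: lower edge within 6 mm of its floor, 7 mm of its mid-plane and 15 mm of its middle lengthwise, within 0.15 rad of its lean; the other cover hangs within 20 mm of where it hung; the parts lie where they were (((horizontal distance between lens_barrel and work_tray below 0.05 m and z of cover_round in the frame of slot between -0.004 and 0.006 m and x of cover_round in the frame of slot between -0.007 and 0.007 m and y of cover_round in the frame of slot between -0.015 and 0.015 m and angle between the x axis of cover_round and the x axis of slot, either way round below 0.15 rad and linear speed of cover_round below 0.01 m/s and angular speed of cover_round below 0.1 rad/s and distance of cover_rect from where it was at the start of the episode below 0.02 m) or (horizontal distance between screen_module and work_tray below 0.05 m and z of cover_rect in the frame of slot between -0.004 and 0.006 m and x of cover_rect in the frame of slot between -0.007 and 0.007 m and y of cover_rect in the frame of slot between -0.015 and 0.015 m and angle between the x axis of cover_rect and the x axis of slot, either way round below 0.15 rad and linear speed of cover_rect below 0.01 m/s and angular speed of cover_rect below 0.1 rad/s and distance of cover_round from where it was at the start of the episode below 0.02 m))); the robot touches nothing.
It fails at once if the cover that does not match is moved by more than 30 mm ((horizontal distance between lens_barrel and work_tray below 0.05 m and distance of cover_rect from where it was at the start of the episode above 0.03 m) or (horizontal distance between screen_module and work_tray below 0.05 m and distance of cover_round from where it was at the start of the episode above 0.03 m)).
It fails at once if the lens barrel, the screen module, the spray can or the screwdriver is moved by more than 20 mm (distance of any of lens_barrel, screen_module, spray_can, screwdriver from where it was at the start of the episode above 0.02 m).
It fails at once if a cover is pressed against the slot with more than 80 N (contact force between any of cover_round, cover_rect and slot above 80 N).
It also fails if it takes over 45 s, if anything falls off the work surface, if the arm or the gripper's body presses on something with over 40 N, if the wrist force passes 120 N, or if a joint passes its speed limit or range.

## Working session

There is one attempt and no reset: what is moved stays moved. The work goes in short steps, Python scripts to look and compute and a shell command to move; the robot and the scene stay as the last step left them, time stands still between calls to the robot, and variables do not carry over. Pictures are saved under pics/ and viewed, at most 10 in all, crops included, and the job is handed in when it is done.

```bash
mkdir -p pics
cat > h.py <<'E'
import numpy as np,cv2
from bench import r
def snap(n,f):
    p,d=r.snapshot(n); cv2.imwrite(f'pics/{f}.png',p); np.savez(f'{f}.npz',p=p,d=d); return p,d
def cal(n):
    c=r.calibration(n); f=240/np.tan(np.radians(c['vfov'])/2)
    R=cv2.Rodrigues(np.array(c['rvec'],float))[0]; return f,c['cx'],c['cy'],R,np.array(c['tvec'],float).ravel()
def w(n,u,v,d):
    f,cx,cy,R,t=cal(n); d=np.asarray(d,float)
    P=np.stack([(np.asarray(u)-cx)/f*d,(np.asarray(v)-cy)/f*d,d],-1); return (P-t)@R
def tri(a,b):  # rays: (cam,u,v)
    A=[];B=[]
    for n,u,v in(a,b):
        f,cx,cy,R,t=cal(n); k=R.T@np.array([(u-cx)/f,(v-cy)/f,1]); k/=np.linalg.norm(k); M=np.eye(3)-np.outer(k,k); A.append(M);B.append(M@(-R.T@t))
    return np.linalg.solve(sum(A),sum(B))
E
python3 - <<'E'
from h import *
for n in('scene','top'):
    p,d=snap(n,n+'0'); print(r.calibration(n), -cal(n)[3].T@cal(n)[4])
print(r.sense())
E
```

```text
{'vfov': 50.908788041912636, 'cx': 317.57602398577757, 'cy': 241.08788917371024, 'rvec': array([ 0.95175192,  2.46544386, -1.04454809]), 'tvec': array([ 386.4017751 , -198.0979133 , 1588.64777879])} [1165.03473927  674.27904063  948.89025275]
{'vfov': 50.49463198020583, 'cx': 327.6023616504044, 'cy': 244.33735632725774, 'rvec': array([ 2.17798735, -2.16284963,  0.11805083]), 'tvec': array([  22.7743587 ,  590.53093137, 1292.12053272])} [ 453.33870284   32.91634124 1346.18775005]
{'time': 0.1, 'joint_pos': array([ 6.31174362e+01,  7.50964694e+00,  8.53254856e+01, -3.81211684e-04,
        8.72607507e+01, -4.89259414e+00]), 'qd': array([ 0.01587287, -0.01557524, -0.16934284, -0.04749815, -0.0995738 ,
       -0.08097405]), 'joint_efforts': array([ 1.10831974e-03, -5.70959508e+01, -5.01938260e+01, -2.72040315e-04,
        8.50483426e-03,  8.82612562e-05]), 'tool_pos': array([224.42834198, 555.9346269 , 249.33767884]), 'tcp_rot': array([-1.79904434e+02, -7.79834017e-03,  1.58010042e+02]), 'ft_force': array([-0.95089161,  0.25463916, -0.47869784]), 'wrist_torque': array([-0.00024829,  0.01636253, -0.00737779]), 'grip_force': 0.0, 'finger_gap': 85.33482619200373}
```

View pics/scene0.png

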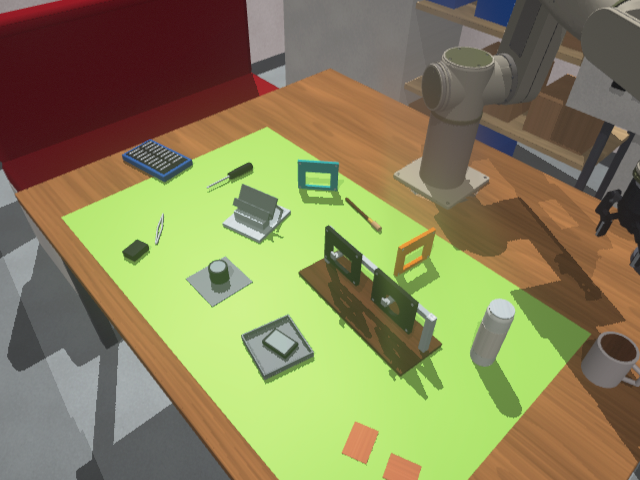

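View pics/top0.png

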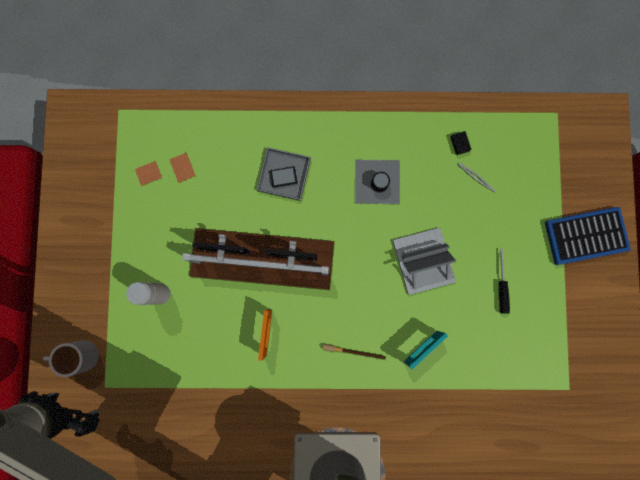

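The rimmed tray at scene (278,345) holds the rectangular screen module, and the barrel is on the flat pad at (219,278). So I need the rectangular-opening black cover. The candidates in the scene view are black covers at (343,255) and (394,300), orange at (415,250) and turquoise at (318,176). The last two are excluded by colour.

Run:
```python
from h import *
p=np.load('scene0.npz')['p']
a=cv2.convertScaleAbs(p[220:360,310:450],alpha=1.8,beta=25)
a=cv2.resize(a,(590,590),interpolation=cv2.INTER_CUBIC)
cv2.imwrite('pics/crop1.png',a)
p=np.load('top0.npz')['p']
b=cv2.convertScaleAbs(p[220:300,180:345],alpha=1.8,beta=25)
c=cv2.convertScaleAbs(p[220:300,380:470],alpha=1.8,beta=25)
b=cv2.resize(b,None,fx=4.8,fy=4.8,interpolation=cv2.INTER_CUBIC)
cv2.imwrite('pics/crop2.png',b)
```

```text
(no output)
```

View pics/crop1.png

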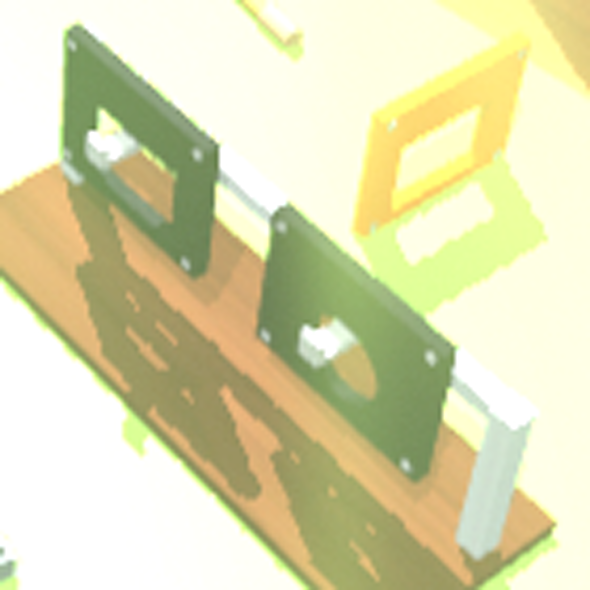

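View pics/crop2.png

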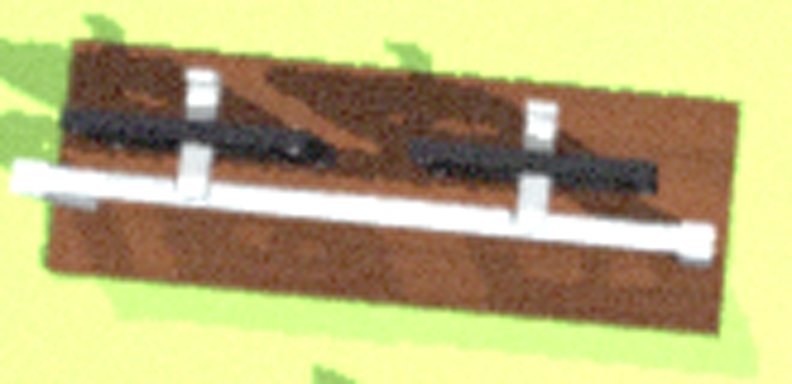

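The rectangular-opening black cover hangs on the right hook (scene about (343,255), top about (291,254)). The round one hangs on the left hook. The stand is at top (425,262). Next I measure both.

Run:
```python
from h import *
V,U=np.mgrid[0:480,0:640]
W={}
for n in('top','scene'):
    z=np.load(n+'0.npz'); W[n]=(w(n,U,V,z['d']),z['p'].astype(int),z['d'])
# triangulated top corners of cover_rect (front edge)
print('tri A(right end)',tri(('scene',326.6,227.5),('top',316.5,256)),'B(left)',tri(('scene',361,255.5),('top',266,251)))
X,p,d=W['top']
m=np.zeros((480,640),bool); m[245:262,262:320]=1
m&=(X[...,2]>150)&(X[...,2]<185)&(p.sum(-1)<170)
q=X[m]; print('top edge pts',len(q),q.mean(0),np.percentile(q,[2,98],0).round(1))
(vx,vy,x0,y0)=cv2.fitLine(q[:,:2].astype(np.float32),cv2.DIST_HUBER,0,.01,.01).ravel(); print('dir',vx,vy,'yaw normal',np.degrees(np.arctan2(-vx,vy)) if vy>0 else np.degrees(np.arctan2(vx,-vy)))
X,p,d=W['scene']
m=np.zeros((480,640),bool); m[222:290,322:365]=1
m&=(p.sum(-1)<170)&(X[...,2]>75)&(X[...,2]<172)
q=X[m]; c=np.median(q,0)
for _ in range(5):
    u,s,vt=np.linalg.svd(q-q.mean(0),full_matrices=False); nrm=vt[2]; e=(q-q.mean(0))@nrm; q=q[abs(e)<max(2,2*e.std())]
print('front face',len(q),q.mean(0),nrm,e.std(),np.percentile(q,[1,99],0).round(1))
# stand in both
for n,(a,b,c0,e0) in {'top':(225,298,388,460),'scene':(180,245,218,295)}.items():
    X,p,d=W[n]
    print(n)
    g=X[a:b:6,c0:e0:8]; 
    for i,row in enumerate(g): print(a+6*i,' '.join('%d,%d,%d'%tuple(k) for k in row))
p=W['top'][1].astype(np.uint8)[222:302,385:465]; a=cv2.resize(cv2.convertScaleAbs(p,alpha=1.2),(400,400),interpolation=cv2.INTER_CUBIC)
p=W['scene'][1].astype(np.uint8)[177:247,220:300]; b=cv2.resize(cv2.convertScaleAbs(p,alpha=1.2),(400,350),interpolation=cv2.INTER_CUBIC)
cv2.imwrite('pics/crop3.png',np.hstack([a,np.vstack([b,np.zeros((50,400,3),np.uint8)])]))
```

```text
tri A(right end) [549.2765441   53.52097088 157.48383288] B(left) [559.13039614 172.42392597 161.00197257]
top edge pts 250 [555.08777014 114.7692373  165.24956039] [[546.5  56.7 153.1]
 [564.1 171.7 170.6]]
dir 0.084243424 0.9964452 yaw normal -4.83252
front face 534 [562.69416323 122.62853835 129.96166801] [ 0.99577953 -0.09175579  0.00200156] 0.8989091895506383 [[556.1  60.7  75.4]
 [568.5 175.3 165.7]]
top
225 647,-134,-5 646,-155,2 646,-176,3 646,-197,3 647,-219,0 647,-241,-3 647,-262,0 647,-284,-1 647,-304,2
231 629,-133,5 630,-155,0 630,-176,2 630,-198,0 630,-218,5 629,-238,11 629,-259,11 631,-283,0 631,-305,0
237 614,-134,0 614,-155,0 614,-176,4 613,-196,12 613,-216,15 613,-238,12 613,-259,12 615,-283,0 615,-303,4
243 597,-133,4 597,-154,7 597,-174,10 597,-195,12 597,-216,16 597,-237,15 595,-254,35 598,-280,11 599,-304,-1
249 582,-133,2 581,-154,8 581,-174,14 579,-191,35 579,-212,37 577,-229,55 577,-248,61 576,-267,67 583,-304,0
255 566,-133,0 565,-154,7 562,-168,49 561,-186,62 561,-207,61 563,-231,41 563,-251,45 562,-269,55 567,-303,2
261 550,-133,0 550,-155,-2 547,-169,43 5
[... 1319 characters left out ...]
31,1 593,-316,1 575,-303,0 580,-252,34 578,-215,57 566,-195,63 542,-191,51 530,-170,58 484,-194,17 455,-193,2
216 624,-312,0 607,-297,0 601,-263,17 591,-237,28 579,-216,35 571,-190,47 558,-171,52 515,-192,13 495,-181,9 471,-174,0
222 641,-287,2 629,-264,10 614,-246,13 597,-233,12 586,-209,22 578,-181,35 558,-172,29 530,-173,13 507,-167,3 488,-155,0
228 654,-269,0 639,-252,2 627,-229,10 613,-210,15 593,-201,9 579,-182,14 562,-169,12 542,-160,6 520,-151,0 506,-134,2
234 666,-251,-2 652,-233,1 637,-216,3 621,-200,4 609,-179,12 593,-165,11 576,-152,9 553,-146,0 537,-131,0 520,-117,0
240 682,-227,1 667,-210,4 649,-200,0 632,-187,-1 616,-172,0 607,-147,10 586,-139,3 569,-127,1 552,-113,0 536,-98,0
```

View pics/crop3.png

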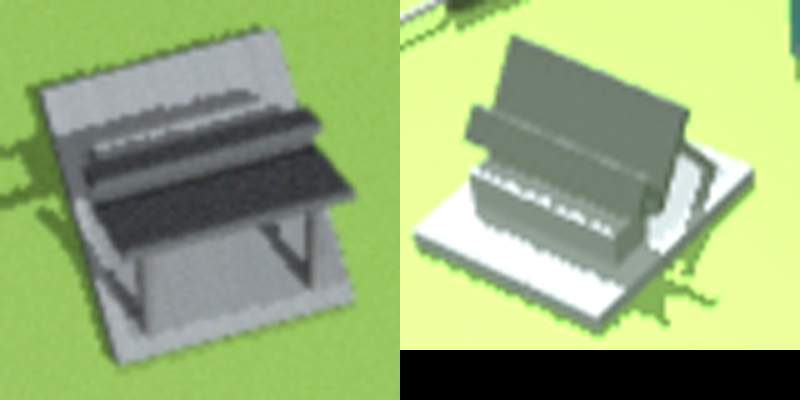

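```bash
python3 - <<'E'
from h import *
V,U=np.mgrid[0:480,0:640]
def P(n,poly):
    z=np.load(n+'0.npz'); m=np.zeros((480,640),np.uint8); cv2.fillPoly(m,[np.array(poly,np.int32)],1); m=cv2.erode(m,np.ones((3,3)))>0; m&=z['d']>0
    return w(n,U,V,z['d'])[m]
from scipy.optimize import least_squares
c30,s30=np.cos(np.pi/6),.5
polys={'scene':[(243,186),(276,199),(271,213),(240,201)],'top':[(405,265),(447,253),(453,260),(410,271)]}
for n in polys:
    q=P(n,polys[n])
    # wall front face: hx*c30 + (z-45)*s30 = -7, hx along h from (x0)
    def res(a): 
        h=np.array([np.cos(a[1]),np.sin(a[1])]); o=np.array([a[0],-225.])
        return ((q[:,:2]-o)@h*c30+(q[:,2]-45)*s30+7)
    s=least_squares(res,[565,.26],loss='soft_l1'); print(n,len(q),'x0 at y=-225:',s.x[0],'yaw',np.degrees(s.x[1]),'rms',res(s.x).std())
def proj(n,X):
    f,cx,cy,R,t=cal(n); C=np.asarray(X,float)@R.T+t; return np.stack([C[:,0]/C[:,2]*f+cx,C[:,1]/C[:,2]*f+cy],1)
def box(o,yaw,x,y,z):
    h=np.array([np.cos(yaw),np.sin(yaw),0]);k=np.array([-h[1],h[0],0]);X=h*c30+[0,0,s30];Z=-h*s30+[0,0,c30]
    return [np.array([o[0],o[1],45])+X*i+k*j+Z*l for i in x for j in y for l in z]
# silhouette fit by gradient: maximise edge strength over y0,x0,yaw for wall+lip boxes
E=[(0,1),(2,3),(4,5),(6,7),(0,2),(1,3),(4,6),(5,7),(0,4),(1,5),(2,6),(3,7)]
G={}
for n in polys:
    g=cv2.cvtColor(np.load(n+'0.npz')['p'],cv2.COLOR_BGR2LAB).astype(np.float32)
    G[n]=cv2.GaussianBlur(np.minimum(sum(np.hypot(cv2.Sobel(g[...,i],5,1,0),cv2.Sobel(g[...,i],5,0,1)) for i in range(3)),250),(0,0),1)
T=np.linspace(0,1,30)[:,None]
def score(a,ns=('top','scene')):
    s=0
    for bx in [((-13,-7),(-60,60),(0,56)),((7,13),(-60,60),(0,16))]:
        b=np.array(box(a[:2],np.radians(a[2]),*bx)); L=np.vstack([b[i]*(1-T)+b[j]*T for i,j in E if b[i][2]>50 and b[j][2]>50])
        for n in ns:
            u=proj(n,L).astype(np.float32); s+=cv2.remap(G[n],u[:,:1],u[:,1:],cv2.INTER_LINEAR).sum()
    return s
for ns in (('top',),('scene',),('top','scene')):
    b=max(((score((x,y,t),ns),x,y,t) for x in range(550,578,1) for y in range(-242,-210,1) for t in (13,14,15,16,17)));print(ns,b)
p=np.hstack([np.load('top0.npz')['p'][222:302,385:465],np.load('scene0.npz')['p'][170:250,220:300]]);p=cv2.resize(p,(800,400),interpolation=cv2.INTER_CUBIC)
for n,ox,oy,sh in(('top',385,222,0),('scene',220,170,400)):
  for bx in [((-13,-7),(-60,60),(0,56)),((7,13),(-60,60),(0,16))]:
    u=(proj(n,box(b[1:3],np.radians(b[3]),*bx))-[ox,oy]+.5)*5+[sh,0]
    for i,j in E: cv2.line(p,tuple(map(int,u[i])),tuple(map(int,u[j])),(0,0,255),1)
cv2.imwrite('pics/over.png',p)
print('rot reach',r.tip_reach)
E
python3 -m handwheel '[[-0.0338,-0.0204,0,0,0,0,0.0854],[-0.0338,-0.0204,0,0,0,0,0.0854],[-0.0338,-0.0204,0,0,0,0,0.0854],[-0.0338,-0.0204,0,0,0,0,0.0854],[-0.0338,-0.0204,0,0,0,0,0.0854],[-0.0338,-0.0204,0,0,0,0,0.0854],[-0.0338,-0.0204,0,0,0,0,0.0854]]'
```

```text
scene 433 x0 at y=-225: 567.3341502881452 yaw 14.90712263844433 rms 2.697255952420418
top 257 x0 at y=-225: 566.1445536176522 yaw 15.66791274854224 rms 1.3096628035312496
time: 0.68
tool_pos: [391.1, 333.6, 249.9]
tcp_rot: [-180.0, -0.0, 158.0]
ft_force: [-0.1, 0.9, 0.1]
finger_gap: 85.1
grip_force: 0.0Traceback (most recent call last):
  File "<stdin>", line 36, in <module>
  File "<stdin>", line 36, in <genexpr>
  File "<stdin>", line 33, in score
  File "<stdin>", line 17, in proj
  File "h.py", line 6, in cal
    c=r.calibration(n); f=240/np.tan(np.radians(c['vfov'])/2)
ValueError: time passes only in moves, steps and waits
```

```bash
python3 -m handwheel '[[-0.0338,-0.0204,0,0,0,0,0.0854],[-0.0338,-0.0204,0,0,0,0,0.0854],[-0.0338,-0.0204,0,0,0,0,0.0854],[-0.0338,-0.0204,0,0,0,0,0.0854],[-0.0338,-0.0204,0,0,0,0,0.0854],[-0.0338,-0.0204,0,0,0,0,0.0854],[-0.0338,-0.0204,0,0,0,0,0.0854]]' 
python3 -m handwheel '[[0,0,0,0,0,6.63,0.0854],[0,0,0,0,0,6.63,0.0854],[0,0,0,0,0,6.63,0.0854],[0,0,0,0,0,6.63,0.0854],[0,0,0,0,0,6.63,0.0854],[0,0,0,0,0,6.63,0.0854]]' >/dev/null
python3 -m handwheel '[[0,0,0,0,0,6.63,0.0854],[0,0,0,0,0,6.63,0.0854],[0,0,0,0,0,6.63,0.0854],[0,0,0,0,0,6.63,0.0854],[0,0,0,0,0,6.63,0.0854],[0,0,0,0,0,0,0.06]]'
sed -i '1i import functools' h.py; sed -i 's/^def cal(n)/@functools.lru_cache(None)\ndef cal(n)/' h.py
cat > fit.py <<'E'
from h import *
c30,s30=np.cos(np.pi/6),.5
def proj(n,X):
    f,cx,cy,R,t=cal(n); C=np.asarray(X,float)@R.T+t; return np.stack([C[:,0]/C[:,2]*f+cx,C[:,1]/C[:,2]*f+cy],1)
def box(o,yaw,x,y,z):
    h=np.array([np.cos(yaw),np.sin(yaw),0]);k=np.array([-h[1],h[0],0]);X=h*c30+[0,0,s30];Z=-h*s30+[0,0,c30]
    return [np.array([o[0],o[1],45])+X*i+k*j+Z*l for i in x for j in y for l in z]
E=[(0,1),(2,3),(4,5),(6,7),(0,2),(1,3),(4,6),(5,7),(0,4),(1,5),(2,6),(3,7)]
BX=[((-13,-7),(-60,60),(0,56)),((7,13),(-60,60),(0,16))]
E
python3 - <<'E'
from fit import *
G={}
for n in('top','scene'):
    g=cv2.cvtColor(np.load(n+'0.npz')['p'],cv2.COLOR_BGR2LAB).astype(np.float32)
    G[n]=cv2.GaussianBlur(np.minimum(sum(np.hypot(cv2.Sobel(g[...,i],5,1,0),cv2.Sobel(g[...,i],5,0,1)) for i in range(3)),250),(0,0),1)
T=np.linspace(0,1,30)[:,None]
def score(a,ns):
    s=0
    for bx in BX:
        b=np.array(box(a[:2],np.radians(a[2]),*bx)); L=np.vstack([b[i]*(1-T)+b[j]*T for i,j in E if b[i][2]>50 and b[j][2]>50])
        for n in ns:
            u=proj(n,L).astype(np.float32); s+=cv2.remap(G[n],u[:,:1],u[:,1:],cv2.INTER_LINEAR).sum()
    return s
for ns in (('top',),('scene',),('top','scene')):
    b=max(((score((x,y,t),ns),x,y,t) for x in range(556,576,1) for y in range(-240,-212,1) for t in (14,15,16)));print(ns,b)
p=np.hstack([np.load('top0.npz')['p'][222:302,385:465],np.load('scene0.npz')['p'][170:250,220:300]]);p=cv2.resize(p,(800,400),interpolation=cv2.INTER_CUBIC)
for n,ox,oy,sh in(('top',385,222,0),('scene',220,170,400)):
  for bx in BX:
    u=(proj(n,box(b[1:3],np.radians(b[3]),*bx))-[ox,oy]+.5)*5+[sh,0]
    for i,j in E: cv2.line(p,tuple(map(int,u[i])),tuple(map(int,u[j])),(0,0,255),1)
cv2.imwrite('pics/over.png',p)
print('reach',r.tip_reach)
E
```

```text
time: 1.27
tool_pos: [557.1, 112.5, 249.9]
tcp_rot: [-180.0, -0.0, 158.0]
ft_force: [1.1, 0.7, -0.7]
finger_gap: 85.5
grip_force: 0.0
time: 2.27
tool_pos: [556.2, 114.3, 249.7]
tcp_rot: [-179.9, 0.0, 84.8]
ft_force: [0.9, -0.2, 0.5]
finger_gap: 75.7
grip_force: 0.0
('top',) (np.float32(52372.105), 568, -220, 15)
('scene',) (np.float32(47625.63), 567, -221, 15)
('top', 'scene') (np.float32(99787.01), 567, -220, 15)
reach 19.0
```

View pics/over.png

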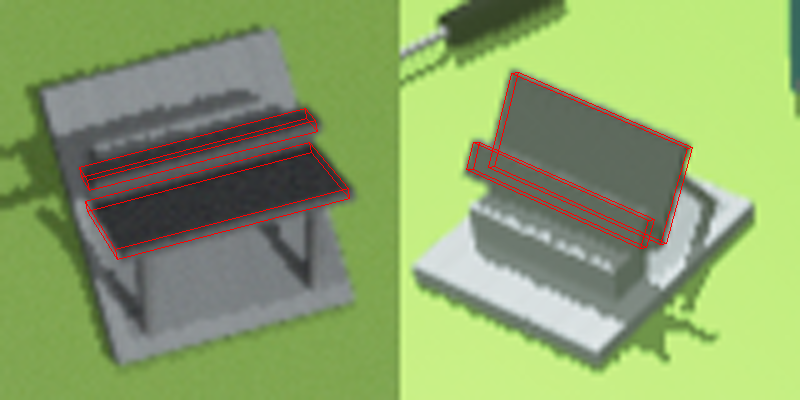

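The slot fits at (567,-220.5), yaw 15°, and both views agree. Next I descend over the cover's top bar.

```bash
python3 -m handwheel '[[0,0,0.02,0,0,0.2,0.05],[0,0,0.02,0,0,0,0.05],[0,0,0.02,0,0,0,0.04],[0,0,0.015,0,0,0,0.04],[0,0,0.01,0,0,0,0.04],[0,0,0.009,0,0,0,0.04],[0,0,0,0,0,0,0.03],[0,0,0,0,0,0,0.025]]' 40
python3 -c "
from h import *
p,d=snap('scene','s1'); cv2.imwrite('pics/g1.png',cv2.resize(p[190:330,290:450],None,fx=4,fy=4,interpolation=2))"
```

```text
time: 2.93
tool_pos: [556.5, 114.3, 156.3]
tcp_rot: [-180.0, 0.0, 84.9]
ft_force: [0.1, -0.4, 0.1]
finger_gap: 24.9
grip_force: 0.0
```

View pics/g1.png

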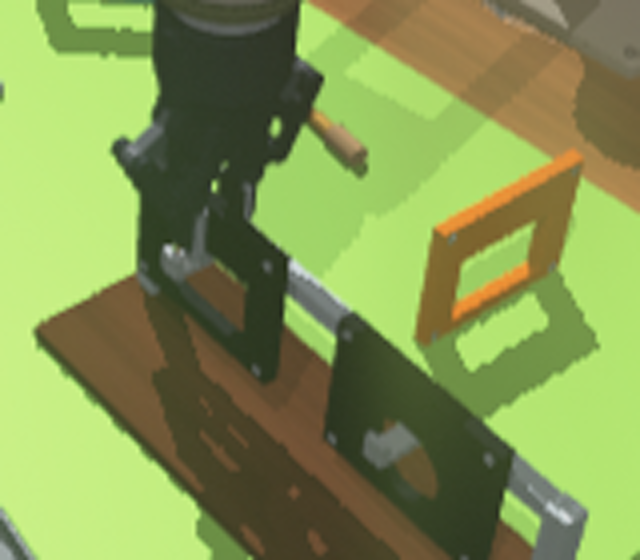

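The fingers straddle the top bar at crop (200,230), with no contact force and the cover still hanging. I close now.

```bash
python3 -m handwheel '[[0,0,0,0,0,0,0.015],[0,0,0,0,0,0,0.008],[0,0,0,0,0,0,0.004],[0,0,0,0,0,0,0.0],[0,0,0,0,0,0,0.0],[0,0,0,0,0,0,0.0]]' 50
python3 -m handwheel '[[0,0,-0.006,0,0,0,0.0],[0,0,-0.008,0,0,0,0.0],[0,0,-0.010,0,0,0,0.0],[0,0,-0.01,0,0,0,0.0]]'
```

```text
time: 3.48
tool_pos: [557.4, 114.4, 157.7]
tcp_rot: [179.9, -0.0, 84.9]
ft_force: [0.7, -0.3, 7.2]
finger_gap: 9.0
grip_force: 49.5
time: 3.82
tool_pos: [556.3, 114.3, 191.1]
tcp_rot: [-180.0, 0.0, 84.9]
ft_force: [0.2, -0.0, -1.8]
finger_gap: 9.3
grip_force: 48.7
```

```bash
python3 -m handwheel '[[0,0,0.01,0,0,0,0.0],[0,0.015,0,0,0,0,0.0],[0,0.02,0,0,0,0,0.0],[0,0.02,0,0,0,0,0.0],[0,0.02,0,0,0,0,0.0],[0,0.02,0,0,0,0,0.0]]'
python3 -m handwheel '[[0,0,-0.02,0,0,0,0.0],[0,0,-0.03,0,0,0,0.0],[0,0,-0.03,0,0,0,0.0],[0,0,-0.02,0,0,0,0.0],[0,0,0,0,0,0,0]]'
python3 -c "
from h import *
p,d=snap('scene','s2'); q,e=snap('top','t2'); a=cv2.resize(p[150:350,230:430],(400,400),interpolation=2); b=cv2.resize(q[170:290,220:340],(400,400),interpolation=2); cv2.imwrite('pics/g2.png',np.hstack([a,b]))
V,U=np.mgrid[0:480,0:640]
X=w('top',U,V,q is None or e); m=(X[...,2]>235)&(X[...,2]<275)&(U>230)&(U<330)&(V>190)&(V<270); print(X[m].mean(0),np.percentile(X[m],[1,99],0))
"
```

```text
time: 4.32
tool_pos: [651.9, 105.8, 180.0]
tcp_rot: [-180.0, 0.0, 84.9]
ft_force: [0.2, -0.8, -0.5]
finger_gap: 8.9
grip_force: 48.9
time: 4.73
tool_pos: [653.4, 106.1, 286.8]
tcp_rot: [179.5, -0.1, 84.9]
ft_force: [1.2, 0.8, -0.2]
finger_gap: 9.0
grip_force: 49.4
[648.5665123  120.42946014 259.33600711] [[643.66354826  66.40178932 237.46056223]
 [652.65828732 165.14973902 274.64109379]]
```

View pics/g2.png

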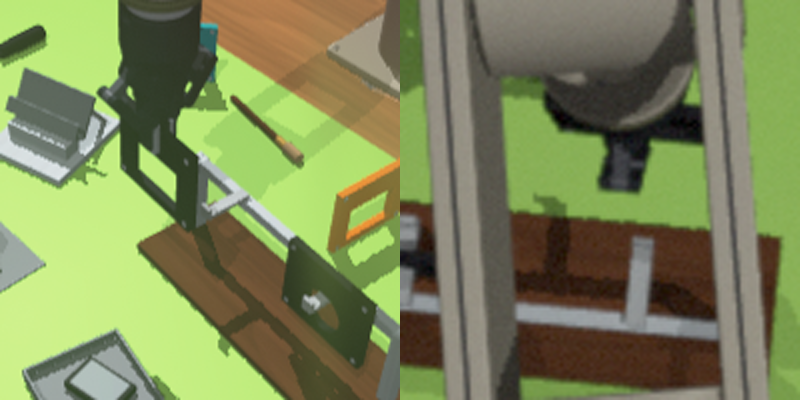

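The cover is off its hook, square in the fingers and centred to about 1 mm. The round cover is undisturbed. Next is the move to above the slot, then yaw and tilt.

```bash
python3 -m handwheel '[[-0.0154,-0.0065,0,0,0,0,0],[-0.0308,-0.013,0,0,0,0,0],[-0.0308,-0.013,0,0,0,0,0],[-0.0308,-0.013,0,0,0,0,0],[-0.0308,-0.013,0,0,0,0,0],[-0.0308,-0.013,0,0,0,0,0],[-0.0308,-0.013,0,0,0,0,0]]' >/dev/null
python3 -m handwheel '[[-0.0308,-0.013,0,0,0,0,0],[-0.0308,-0.013,0,0,0,0,0],[-0.0308,-0.013,0,0,0,0,0],[-0.0308,-0.013,0,0,0,0,0],[-0.0308,-0.013,0,0,0,0,0],[-0.0154,-0.0065,0,0,0,0,0],[0,0,0,0,0,0,0]]'
python3 -m handwheel '[[0,0,0,0,0,-5,0],[0,0,0,0,0,-5,0],[0,0,0,0,0,-5,0],[0,0,0,0,0,-5,0]]'
python3 -m handwheel '[[0,0,0,-5,0,0,0],[0,0,0,-5,0,0,0],[0,0,0,-5,0,0,0],[0,0,0,-5,0,0,0],[0,0,0,-5,0,0,0],[0,0,0,-5,0,0,0],[0,0,0,0,0,0,0],[0,0,0,0,0,0,0]]'
cat > go.py <<'E'
from h import *
from scipy.spatial.transform import Rotation as Ro
def st(L=91,o=(567,-220.5,45)):
    s=r.sense(); R=Ro.from_euler('xyz',s['tcp_rot'],degrees=True).as_matrix(); y=np.radians(15);h=np.array([np.cos(y),np.sin(y),0]);k=np.array([-h[1],h[0],0])
    X=h*np.cos(np.pi/6)+[0,0,.5];Z=-h*.5+[0,0,np.cos(np.pi/6)]
    S=np.stack([X,k,Z],1); p=S.T@(s['tool_pos']+L*R[:,2]-np.array(o))
    want=np.stack([k,X,-Z],1); dr=Ro.from_matrix(R.T@want).as_rotvec(degrees=True)
    print('t',s['time'],'edge in slot frame xyz',p.round(1),'turn needed in tool',dr.round(2),'F slot',(S.T@s['ft_force']).round(1),'gap',s['finger_gap'],'grip',s['grip_force'])
    print('q',s['joint_pos'].round(1))
if __name__=='__main__': st()
E
python3 go.py
```

```text
time: 6.0
tool_pos: [460.1, -250.8, 277.8]
tcp_rot: [-179.8, -0.0, 84.7]
ft_force: [0.5, 0.0, -0.3]
finger_gap: 8.9
grip_force: 49.1
time: 6.33
tool_pos: [462.4, -247.2, 278.1]
tcp_rot: [-179.9, -0.2, 105.1]
ft_force: [-0.6, 0.6, -1.6]
finger_gap: 9.3
grip_force: 49.2
time: 7.0
tool_pos: [461.5, -247.8, 278.0]
tcp_rot: [150.2, -0.2, 104.7]
ft_force: [0.4, -0.6, -0.9]
finger_gap: 9.3
grip_force: 49.4
t 7.0 edge in slot frame xyz [ 21.8   1.  165.3] turn needed in tool [-0.18 -0.05 -0.32] F slot [-0.2 -0.7 -0.9] gap 9.314305115749423 grip 49.44081902503967
q [-51.8 -22.  114.1  28.   76.8 -70.3]
```

```bash
python3 -m handwheel '[[-0.001,-0.0218,0,0,0,0,0],[0,0,0.025,0,0,0,0],[0,0,0.03,0,0,0,0],[0,0,0.03,0,0,0,0],[0,0,0.01,0,0,0,0],[0,0,0,0,0,0,0],[0,0,0,0,0,0,0]]' >/dev/null
cat > meas.py <<'E'
from fit import *
import go,sys
go.st()
p,d=snap('scene','s_'+sys.argv[1]); V,U=np.mgrid[0:480,0:640]
o=np.array([567,-220.5,45.]);B=np.array(box((0,0),np.radians(15),(1,),(0,),(0,)))[0]-[0,0,45];K=np.array([-np.sin(np.radians(15)),np.cos(np.radians(15)),0]);S=np.stack([B,K,np.cross(B,K)],1)
Q=(w('scene',U,V,d)-o)@S
dark=(p.astype(int).sum(-1)<190)
m=dark&(abs(Q[...,0])<18)&(abs(Q[...,1])<75)&(Q[...,2]>15)&(Q[...,2]<200)
q=Q[m]; print(len(q),'pct',np.percentile(q,[1,50,99],0).round(1).tolist())
A=np.c_[q[:,1:],np.ones(len(q))]; c=np.linalg.lstsq(A,q[:,0],rcond=None)[0]; print('front face x = y*%.3f z*%.3f + %.1f'%tuple(c))
wl=(~dark)&(abs(Q[...,0]+7)<6)&(abs(Q[...,1])<55)&(Q[...,2]>20)&(Q[...,2]<52); print('wall x',np.median(Q[wl][:,0]),wl.sum())
cv2.imwrite('pics/m_%s.png'%sys.argv[1],cv2.resize(p[110:260,190:350],None,fx=4,fy=4,interpolation=2))
E
python3 meas.py a
```

```text
t 7.5833 edge in slot frame xyz [ 2.7 -0.1 71.5] turn needed in tool [-0.09 -0.07 -0.03] F slot [-0.  -0.1 -0.7] gap 9.1462640823722 grip 49.40451264381409
q [-48.2 -14.8 118.2  29.4  65.3 -73. ]
894 pct [[-9.0, -58.0, 74.4], [8.0, 11.9, 137.4], [15.1, 61.7, 196.1]]
front face x = y*-0.002 z*-0.018 + 9.9
wall x -7.865769651822415 388
```

View pics/m_a.png

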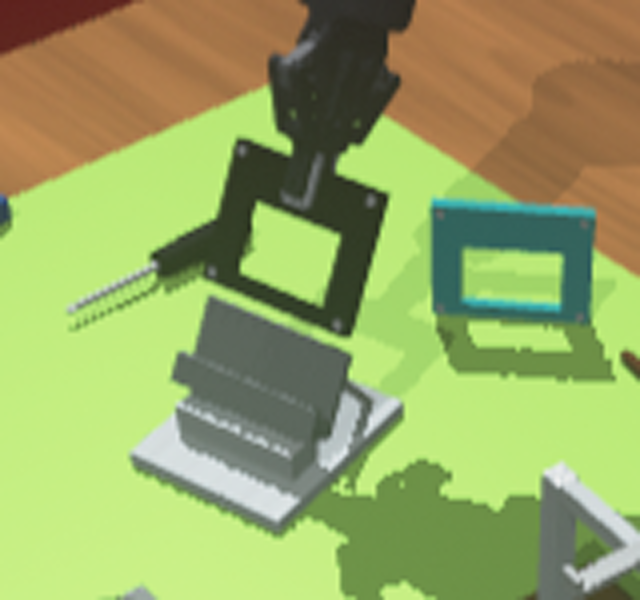

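The cover hangs parallel above the slot. Its mid-plane is about 3–4 mm forward of the slot's and it is 1–2 mm to +y. I correct this and descend.

```bash
python3 -m handwheel '[[-0.001,-0.0035,0,0,0,0,0],[0,0,0,0,0,0,0],[0,0,0.015,0,0,0,0],[0,0,0.015,0,0,0,0],[0,0,0.012,0,0,0,0],[0,0,0.006,0,0,0,0],[0,0,0,0,0,0,0]]'
python3 meas.py b
```

```text
time: 8.22
tool_pos: [510.9, -237.3, 143.2]
tcp_rot: [150.0, -0.1, 104.9]
ft_force: [0.3, 0.1, -0.5]
finger_gap: 9.2
grip_force: 49.5
t 8.2167 edge in slot frame xyz [-1.7 -1.8 23.3] turn needed in tool [-0.04  0.01 -0.13] F slot [ 0.   0.1 -0.6] gap 9.210674737508825 grip 49.541704058647156
q [-45.9  -9.5 118.6  30.6  59.1 -74. ]
1103 pct [[-15.7, -59.1, 24.5], [3.9, 12.0, 95.7], [17.5, 60.1, 197.2]]
front face x = y*-0.002 z*-0.005 + 4.0
wall x -7.84523482777265 145
```

View pics/m_b.png

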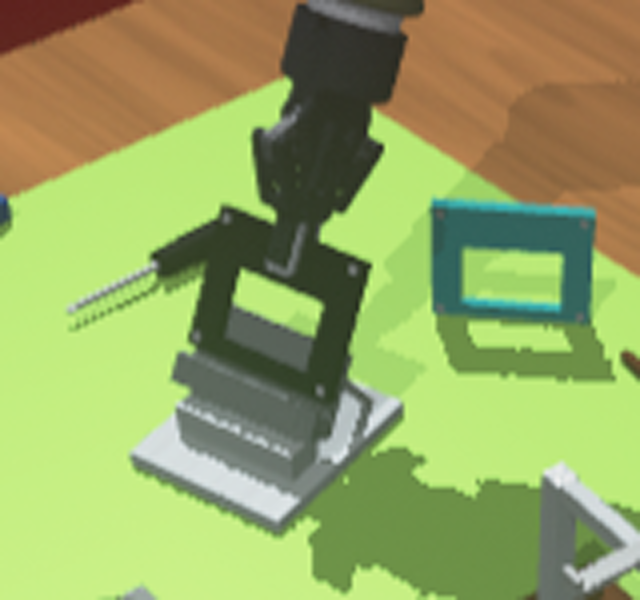

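The cover is in line behind the lip: front face at x=4, wall at −7.9, so it is centred. I go down in small steps and watch the force.

```bash
python3 -m handwheel '[[0,0,0.005,0,0,0,0],[0,0,0.005,0,0,0,0],[0,0,0.004,0,0,0,0],[0,0,0.003,0,0,0,0],[0,0,0,0,0,0,0]]'
python3 go.py
python3 -m handwheel '[[0,0,0.002,0,0,0,0],[0,0,0.002,0,0,0,0],[0,0,0,0,0,0,0]]' >/dev/null
python3 go.py
```

```text
time: 8.68
tool_pos: [519.3, -235.0, 128.4]
tcp_rot: [150.0, -0.0, 104.9]
ft_force: [-0.2, -0.9, -1.7]
finger_gap: 9.2
grip_force: 49.5
t 8.6833 edge in slot frame xyz [-1.5 -1.7  6.1] turn needed in tool [-0.03  0.01 -0.12] F slot [-1.2 -0.8 -1.3] gap 9.165590661382128 grip 49.542027711868286
q [-45.   -7.4 118.4  31.   57.  -74.3]
t 8.9333 edge in slot frame xyz [-1.2 -2.   2.4] turn needed in tool [-0.01  0.05 -0.11] F slot [-0.8  1.1 -1.3] gap 9.060563726598321 grip 49.54098701477051
q [-44.8  -6.9 118.4  31.1  56.5 -74.4]
```

```bash
python3 -m handwheel '[[0,0,0.001,0,0,0,0],[0,0,0.001,0,0,0,0],[0,0,0,0,0,0,0]]' >/dev/null
python3 go.py
python3 -m handwheel '[[0,0,0.001,0,0,0,0],[0,0,0,0,0,0,0]]' >/dev/null
python3 go.py
```

```text
t 9.1833 edge in slot frame xyz [-0.7 -2.6  1.7] turn needed in tool [-0.    0.08 -0.05] F slot [-5.1  2.4 13.7] gap 9.547496423422896 grip 51.84799075126648
q [-44.7  -6.7 118.3  31.2  56.4 -74.4]
t 9.35 edge in slot frame xyz [-0.4 -2.6  1.7] turn needed in tool [-0.01  0.06 -0.01] F slot [-7.3  9.9 31.8] gap 9.009617675193983 grip 54.404733180999756
q [-44.7  -6.7 118.2  31.1  56.4 -74.4]
```

The floor is reached: force 14 N, then 32 N, with the edge near z=0. I hold it there and check numerically.

```bash
python3 -m handwheel '[[0,0,0,0,0,0,0],[0,0,0,0,0,0,0],[0,0,0,0,0,0,0],[0,0,0,0,0,0,0]]' >/dev/null
python3 meas.py c
```

```text
t 9.6833 edge in slot frame xyz [-0.4 -2.6  1.7] turn needed in tool [-0.    0.07 -0.02] F slot [-6.1  9.2 30.1] gap 9.363115625588579 grip 54.24679398536682
q [-44.7  -6.7 118.2  31.2  56.4 -74.4]
922 pct [[-15.0, -59.3, 19.8], [4.6, 11.4, 83.1], [17.4, 59.6, 192.3]]
front face x = y*-0.004 z*-0.036 + 6.8
wall x -8.077996640109669 242
```

```bash
cat > edge.py <<'E'
from fit import *
import sys
z=np.load(sys.argv[1]); p,d=z['p'],z['d']; V,U=np.mgrid[0:480,0:640]
o=np.array([567,-220.5,45.]);B=np.array(box((0,0),np.radians(15),(1,),(0,),(0,)))[0]-[0,0,45];K=np.array([-np.sin(np.radians(15)),np.cos(np.radians(15)),0]);S=np.stack([B,K,np.cross(B,K)],1)
Q=(w('scene',U,V,d)-o)@S; m=(p.astype(int).sum(-1)<190)&(Q[...,0]>-6)&(Q[...,0]<12)
for a,b in((-58,-42),(42,58)):
    k=m&(Q[...,1]>a)&(Q[...,1]<b)&(Q[...,2]<140); print(a,b,'z pct',np.percentile(Q[k][:,2],[1,50,97,99.5]).round(1),'x',np.median(Q[k][:,0]).round(1))
k=m&(Q[...,2]>25)&(Q[...,2]<95); A=np.c_[Q[k][:,1:],np.ones(k.sum())]; print('face fit',np.linalg.lstsq(A,Q[k][:,0],rcond=None)[0].round(3),'y',np.percentile(Q[k][:,1],[1,99]).round(1))
E
python3 edge.py s_b.npz; python3 edge.py s_c.npz
```

```text
-58 -42 z pct [ 25.2  74.5 120.  122.6] x 3.8
42 58 z pct [ 23.9  74.7 120.3 122.1] x 4.3
face fit [4.000e-03 3.000e-03 3.178e+00] y [-59.1  60.3]
-58 -42 z pct [ 21.   61.7  99.8 100.9] x 4.7
42 58 z pct [  7.7  55.9  99.2 100.9] x 4.8
face fit [-1.000e-03  1.800e-02  3.532e+00] y [-59.5  59.7]
```

The top edge is at 100 mm at both ends and the cover is centred at y≈0, so it is fully home. I ease the pressure, release and retreat.

```bash
python3 -m handwheel '[[0,0,-0.001,0,0,0,0],[0,0,-0.0005,0,0,0,0],[0,0,0,0,0,0,0.012],[0,0,0,0,0,0,0.016],[0,0,0,0,0,0,0.022],[0,0,0,0,0,0,0.03],[0,0,0,0,0,0,0.035],[0,0,0,0,0,0,0.035]]' 
python3 -m handwheel '[[0,0,-0.01,0,0,0,0.035],[0,0,-0.02,0,0,0,0.035],[0,0,-0.03,0,0,0,0.035],[0,0,-0.03,0,0,0,0.035],[0,0,-0.02,0,0,0,0.035],[0,0,0,0,0,0,0.035],[0,0,0,0,0,0,0.035],[0,0,0,0,0,0,0.035]]'
python3 meas.py d; python3 edge.py s_d.npz
```

```text
time: 10.4
tool_pos: [522.1, -234.6, 124.2]
tcp_rot: [150.0, -0.0, 104.9]
ft_force: [0.5, 0.9, 0.5]
finger_gap: 35.1
grip_force: 0.0
time: 11.07
tool_pos: [468.7, -248.7, 219.2]
tcp_rot: [150.0, -0.0, 104.9]
ft_force: [0.2, -0.6, -0.6]
finger_gap: 35.0
grip_force: 0.0
t 11.0667 edge in slot frame xyz [ -1.5  -1.9 111. ] turn needed in tool [-0.01  0.06 -0.13] F slot [-0.3 -0.6 -0.5] gap 34.97144368092627 grip 0.0
q [-51.2 -18.8 118.   29.   70.2 -73.4]
763 pct [[-16.0, -59.9, 20.5], [1.0, 3.4, 75.4], [6.9, 59.4, 193.3]]
front face x = y*-0.010 z*-0.066 + 5.4
wall x -8.157988398503054 243
-58 -42 z pct [ 20.4  59.5  99.1 100.6] x 2.1
42 58 z pct [ 13.8  58.4  98.5 100.6] x 1.1
face fit [-0.008 -0.023  2.891] y [-59.9  59.4]
```

The cover now rests on the back wall, top edge still at 100 mm, centred, and the gripper is clear of it.

```bash
python3 -c "
from bench import r
print(r.hand_in())"
```

```text
the job is handed in; nothing more can be done
None
```

I stood the rectangular-opening cover in the leaning slot, centred and fully home, released it and handed the job in at about 11 s; the hand-in returned no verdict.

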